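Turn the settled lapping-compound bottle over and stand it at the microscope

ROBOT

A 6-joint arm with a two-finger parallel gripper is mounted at the origin on the work surface. World frame = base frame: x ahead of the robot, y to its left, z up, the work surface at z = 0. Lengths are in mm, angles in rad, forces in N, time in s.
With the tool pointing down it reaches from about 275 to 750 mm from the base axis. Payload 10.2 kg.
Tool frame: the origin (TCP) lies at the centre of the arm's flange, where the gripper is bolted on; the fingertips stand ahead of it and the grasp point (between the pads) lies 155 mm ahead of it (bot.tips_ahead is the z of the fingertips in the tool frame, in mm); z points along the fingers, y is the line along which they close (so a half turn about z gives the same grasp; the last joint's range is limited). The gripper opens to 85 mm and grips with 20 to 120 N. Pads are 22 mm wide; open, the fingers measure 114 mm over their backs; the gripper's body (76 mm by 85 mm) begins 54 mm behind the grasp point. The pads swing forward as they close: fully open they stand 13 mm farther back than shut.
Start: joints at [0.921, 0.313, 1.498, -0, 1.331, -0.223], TCP at [217.343, 477.906, 404.694] pointing down, gripper open.
Joint ranges: [-2.94, 2.94], [-0.97, 2.17], [0.19, 2.56], [-1.23, 4.37], [0.02, 3.11], [-2.88, 2.88]. Speed limits (rad/s): [2.39, 2.39, 3.01, 3.14, 3.14, 3.14].

INTERFACE

Orientations are given as a rotation vector (axis times angle).
In Python, from bench import bot, cams, nets gives the robot as it stands.
- The arm moves only by the tool step_arm, never from a script. Its argument "targets" is a list of rows, each a list of 3 entries, a list of its own where there are three numbers: the turn, a rotation vector about the tool's x, y, z each as a share of 360 degrees, from -1 to 1, then the shift along the tool's x, y, z each as a share of 250 mm, from -1 to 1, then the closure, from -1 (fully open) to 1 (shut). A call has 1 to 20 rows; each row is the pose to reach, as a shift and turn from the pose commanded when the call began, along the tool's axes at that moment, turning the shorter way round; what a row does not reach only later rows make up. A row lasts 1/10 s, in which the tool goes at most 50 mm and 8.59 degrees, less where a joint would pass 70% of its speed; a pose out of reach is approached as far as the arm can. A call with a number of a shift or a turn outside -1 to 1 is refused whole. A call with a gripper value outside its range is refused whole. The fingers move at their own pace and stop on an object; "force" is the grip in N (left out, the last holds). Time passes only in rows, so rows that repeat a pose let the fingers close. It gives the time, the measured TCP pose, the force, the opening and the grip force at its end, in the units of the state.
- bot.observe(): the state, without advancing time (a new reading comes with each control period).
- cams.camera(name): name is "scene" or "top"; returns a dict with "frame" (384x512x3 uint8, red, green, blue), "fx", "fy", "cx", "cy" (pixels), "origin" and "attitude" of the camera in the world. Camera axes: x right, y down, z forward; pixel columns grow to the right and rows downward; lengths in mm; the calibration is good to about 2 mm. A picture is of the moment at which its call begins. There is no depth.
- bot.finish_job(): hands the job in; it is judged then, once.
Trained networks look in the newest picture that a camera, given by its name, has taken for a name from the list of things; names that differ only in an ending like _2 or _b are one class to them, and where a whole thing is asked for, a point or a joint stands for the part that bears it (a point fixed in the world has none). Each returns a list of dicts, best first, with "conf" (0 to 1); they miss things now and then, are a little off and sometimes report something else, mostly with a low value. They report only what shows in the picture. A call takes as long as a camera call. They do not tell look-alikes from the thing itself.
- nets.look_for(camera, thing): "bbox" ([left, top, right, bottom] in pixels, round what is visible of it).
- nets.outline_of(camera, thing): "region" (384x512 bool, what is visible of it) and "bbox" ([left, top, right, bottom] in pixels, round what is visible of it).
- nets.spot_point(camera, thing): "point" ([column, row] in pixels: a listed point, or the origin of a listed thing).
The state is a dict: "time": time; "qpos": joint angles; "joint_velocities": joint speeds; "joint_torque": joint torques, N m; "tcp_pos": TCP position; "orientation": TCP orientation; "force": force on the tool from outside, world axes, zero at the start; "torque": the same for the moment, N m; "grip_width": finger opening in mm; "finger_force": force on a finger pad.
Only numpy, scipy, OpenCV 4.12 (cv2) and the standard library are available. Lean on these libraries where they do the work, as an engineer would, in place of code of your own. Each camera call takes 0.05 s, during which the arm holds its last target. There are 200 camera calls.

TASK

The small white bottle lying in the V-blocks holds lapping compound that has settled on its bottom. Turn it fully upside down, cap straight down, keep it like that for two seconds, then stand it gently upright on the round cork pad in front of the microscope, wholly on the pad, and let go. Do not drop it, and leave the tool holder, the jar and the stack of cutter cases where they are.

Things in the scene. Friction and masses are not known exactly. Their poses are not given: they have to be found in the camera images.
- bottle: Closed white plastic bottle, 0.14 to 0.26 kg. Origin: centre of its underside; own z axis runs from base to cap. Body 50 mm in diameter from z=0 to 84 mm, shoulder to 90, screw cap 34 mm in diameter from 90 to 115 mm (total 115). Centre of mass at z=50 mm. At the start it lies level in the V-blocks, its axis 60 mm above the bench, free to be lifted straight up.
- vblocks: Two steel V-blocks on a 60 x 100 mm plate, fixed. Origin: plate centre, on the bench. The V groove runs along own y; the bottle lies in it, axis 60 mm up, cap towards own +y, underside at y=-56 to -44 mm. The blocks span y=20 to 38 and -38 to -20 mm (40 mm gap), at most 52 mm wide and 47 mm high: fingers pass down both sides of the bottle.
- pad: Round cork pad on which the bottle must finally stand, 100 mm in diameter, 4 mm thick, fixed. Origin: centre of its underside, on the bench; its own +x axis points to the microscope.
- microscope: Fixed microscope. Origin: underside centre of its black base, on the bench; base 200 (x) x 160 (y) x 20 mm, its -x side faces the pad and is 100 mm from the pad's centre. Column at x=65 mm, 380 mm tall. Head, lamp and eyepieces overhang x=-85 to 90 mm, |y| to 50 mm, from 215 to 400 mm above the bench.
- holder: Loose steel taper tool holder standing behind the V-blocks (bystander), 60 mm in diameter, 92 mm tall. Origin: centre of its underside.
- jar: Loose closed jar standing beside the pad (bystander), larger than the bottle: 60 mm in diameter, 105 mm tall, upright. Origin: centre of its underside.
- cases: Stack of three flat plastic cutter cases, moving as one loose piece, in the middle of the bench (bystander), 120 (x) x 80 (y) x 90 mm tall. Origin: centre of its underside.
Not all that is in view belongs to the job. Leave any turquoise look-alike of the bottle alone.

How it is judged:
By the outcome, as a careful person would: the job done as asked, in the order asked, and still so for the second after the job is handed in, with the robot touching nothing.
It also fails if it takes over 64 s, if anything falls off the work surface, if the arm or the gripper's body presses on something with over 40 N, if the wrist force passes 120 N, or if a joint passes its speed limit or range.

## Working session

There is one attempt and no reset: what is moved stays moved. The work goes in short steps, Python scripts to look and compute and a tool call to move; the robot and the scene stay as the last step left them, time stands still between calls to the robot, and variables do not carry over. Pictures are saved under pics/ and viewed, at most 10 in all, crops included, and the job is handed in when it is done.

Besides the shell and the picture viewer there is one more tool, called after "Call:" as name(argument=value, ...) on one line, values as JSON. step_arm: Moves the arm, as the interface text tells. Shift numbers are shares of 250 mm and turn numbers shares of 360 degrees, none past 1 either way. Its arguments: {"type":"object","properties":{"targets":{"type":"array"},"force":{"type":"number"}},"required":["targets"]}

```bash
ls; mkdir -p pics; python3 - <<'E'
from bench import bot,cams,nets
import cv2,numpy as np
s=bot.observe(); print(s, bot.tips_ahead)
ims=[]
for c in ("scene","top"):
    d=cams.camera(c); cv2.imwrite(f"pics/{c}1.png",d["frame"][...,::-1]); 
    print(c,{k:d[k] for k in d if k!="frame"})
    for t in "bottle vblocks pad microscope holder jar cases".split():
        print(t,[(np.round(r["point"]).tolist(),round(r["conf"],2)) for r in nets.spot_point(c,t)][:3],[(np.round(r["bbox"]).tolist(),round(r["conf"],2)) for r in nets.look_for(c,t)][:3])
E
```

```text
pics
{'time': 0.0, 'qpos': array([ 9.20585546e-01,  3.13439557e-01,  1.49846901e+00, -2.56359880e-06,
        1.33098578e+00, -2.23392395e-01]), 'joint_velocities': array([-0.00089929,  0.00063622,  0.00044525, -0.00040343, -0.00118278,
       -0.00118669]), 'joint_torque': array([-7.22320260e-05, -4.12268186e+01, -2.59743780e+01, -1.70413450e-04,
        4.10268927e-03,  3.52072846e-05]), 'tcp_pos': array([217.31700309, 477.86010272, 404.12825337]), 'orientation': array([-6.65250061e-01, -3.06978791e+00,  1.85403968e-03]), 'force': array([ 1.02134516, -0.5909597 , -0.05691002]), 'torque': array([-0.00560246,  0.02556369,  0.0238834 ]), 'finger_force': 0.0, 'grip_width': 85.37765006402594} 173.4
scene {'fx': 386.5552484456583, 'fy': 386.5552484456583, 'cx': 259.32904422952413, 'cy': 186.39397835822214, 'origin': array([791.82617364, 433.78563604, 857.68127654]), 'attitude': array([-0.87371908, -2.77301199,  0.72862457])}
bottle [([313.0, 204.0], 0.97), ([235.0, 280.0], 0.95), ([415.0, 263.0], 0.82)] [([261.0, 162.0, 308.0, 197.0], 0.83), ([380.0, 216.0, 424.0, 267.0], 0.77), ([309.0,
[... 550 characters left out ...]
gin': array([ 426.03919196,   41.77454017, 1311.25636845]), 'attitude': array([-2.17611033,  2.1609686 , -0.11336386])}
bottle [([120.0, 260.0], 0.97), ([194.0, 220.0], 0.77), ([194.0, 259.0], 0.72)] [([187.0, 132.0, 232.0, 161.0], 0.84), ([187.0, 262.0, 204.0, 308.0], 0.67), ([151.0, 215.0, 198.0, 237.0], 0.63)]
vblocks [([185.0, 225.0], 0.61)] []
pad [([345.0, 219.0], 0.72)] [([325.0, 199.0, 360.0, 239.0], 0.87)]
microscope [([341.0, 151.0], 0.96)] [([311.0, 77.0, 397.0, 185.0], 0.56)]
holder [([174.0, 180.0], 0.88)] [([162.0, 172.0, 186.0, 190.0], 0.79)]
jar [([292.0, 212.0], 0.79)] [([280.0, 203.0, 302.0, 223.0], 0.59)]
cases [([261.0, 159.0], 0.9)] [([246.0, 133.0, 283.0, 185.0], 0.88)]
```

View pics/scene1.png

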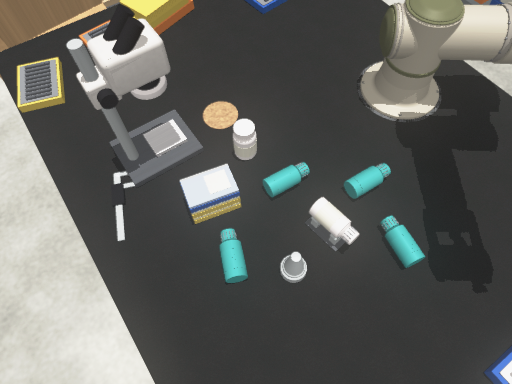

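View pics/top1.png

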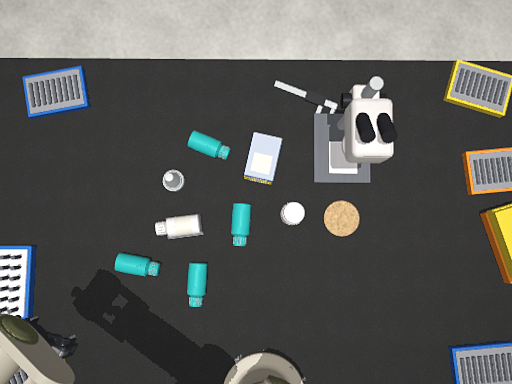

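The scene picture shows the white bottle at about (333,222), with its cap at lower right (348,236), plus the pad at (220,115), the jar at (244,140) and the holder at (293,267). The top view shows the bottle from about (202,225) to its cap at (155,230), the pad at (341,218), the jar at (292,213) and the holder at (173,180). The turquoise bottles are decoys.

```bash
cat > h.py <<'E'
import numpy as np,cv2
from scipy.spatial.transform import Rotation as R
from bench import bot,cams,nets
def ray(d,p):
    v=R.from_rotvec(d["attitude"]).apply([(p[0]-d["cx"])/d["fx"],(p[1]-d["cy"])/d["fy"],1]); return d["origin"],v
def onz(d,p,z):
    o,v=ray(d,p); return o+v*(z-o[2])/v[2]
def proj(d,X):
    c=R.from_rotvec(d["attitude"]).inv().apply(np.atleast_2d(X)-d["origin"]); return c[:,:2]/c[:,2:]*d["fx"]+[d["cx"],d["cy"]]
E
python3 - <<'E'
from h import *
from scipy.optimize import minimize
D={c:cams.camera(c) for c in("scene","top")}
# bottle: fit silhouette (x,y,yaw) with axis z=60 to white masks
boxes={"scene":(300,190,365,250),"top":(148,208,208,246)}
M={}
for c,b in boxes.items():
    f=D[c]["frame"].astype(int); m=(f.min(2)>120)&(f.max(2)-f.min(2)<45)
    k=np.zeros_like(m); k[b[1]:b[3],b[0]:b[2]]=m[b[1]:b[3],b[0]:b[2]]; M[c]=k.astype(np.uint8)
    n,l,st,_=cv2.connectedComponentsWithStats(M[c]); i=1+st[1:,4].argmax(); M[c]=(l==i).astype(np.uint8); print(c,st[i])
t=np.linspace(0,2*np.pi,24,endpoint=False)
prof=[(0,25),(84,25),(90,17),(115,17)]
def sil(c,p):
    a=np.array([-np.sin(p[2]),np.cos(p[2]),0]);s=np.array([np.cos(p[2]),np.sin(p[2]),0]);o=np.array([p[0],p[1],60])
    out=np.zeros((384,512),np.uint8)
    for A,B in ((0,1),(1,2),(2,3)):
        P=np.vstack([o+a*prof[i][0]+prof[i][1]*(np.cos(t)[:,None]*s+np.sin(t)[:,None]*np.array([0,0,1])) for i in(A,B)])
        h=cv2.convexHull(proj(D[c],P).astype(np.float32))
        cv2.fillConvexPoly(out,np.round(h*16).astype(np.int32),1,shift=4)
    return out
def cost(p,cs=("scene","top")): return sum((sil(c,p)!=M[c]).sum() for c in cs)
a=onz(D["top"],(202,225),60)
for cs in (("scene","top"),("top",),("scene",)):
  best=min((minimize(cost,[a[0]+dx,a[1]+dy,y],args=(cs,),method="Nelder-Mead",options=dict(initial_simplex=np.array([[a[0]+dx,a[1]+dy,y],[a[0]+dx+10,a[1]+dy,y],[a[0]+dx,a[1]+dy+10,y],[a[0]+dx,a[1]+dy,y+.2]]))) for dx in(-8,8) for dy in (-8,8) for y in(0,.2)),key=lambda r:r.fun); print(cs,best.x,best.fun)
f=D["top"]["frame"]
for c,z in(("top",4),("scene",4)):
    f=D[c]["frame"].astype(int); m=((f[...,0]>150)&(f[...,0]-f[...,2]>40)&(f[...,0]-f[...,2]<140)).astype(np.uint8)
    n,l,st,ce=cv2.connectedComponentsWithStats(m)
    for i in range(1,n):
        if 200<st[i,4]<2000 : print(c,"pad?",ce[i],st[i],onz(D[c],ce[i],z))
print("jar",onz(D["top"],(292.5,213),105),"jar scene top",onz(D["scene"],(244,127),105),"holder",onz(D["top"],(173,179),92))
for c in D:
  for th in("cases","microscope","jar","pad","holder"):
    r=nets.spot_point(c,th)
    if r: print(c,th,onz(D[c],r[0]["point"],0).round(),r[0]["conf"])
print("scope base corners top",[onz(D["top"],p,20).round() for p in((314,182),(370,182),(315,113))])
E
```

```text
scene [ 309  197   51   48 1223]
top [155 214  48  25 846]
('scene', 'top') [4.62025277e+02 1.77678830e+02 1.32715881e-01] 222.0
('top',) [4.57956347e+02 1.76294846e+02 7.91402544e-02] 76.0
('scene',) [4.62133572e+02 1.77739172e+02 1.37442678e-01] 131.0
top pad? [341.06155399 218.05751766] [324 201  35  35 991] [ 481.9159244  -220.20032036    4.        ]
scene pad? [79.39142857 15.84285714] [ 37   0  73  36 350] [ 643.47980102 -856.83530848    4.        ]
scene pad? [143.53448276   5.32327586] [119   0  50  17 464] [ 441.00433891 -780.47133866    4.        ]
scene pad? [39.42056075 89.96417445] [ 17  57  47  54 642] [ 869.31294475 -606.82023465    4.        ]
scene pad? [220.03511053 114.6449935 ] [203 101  35  28 769] [ 481.47692474 -218.25027178    4.        ]
scene pad? [216.21126761 209.79812207] [192 197  49  26 426] [647.66752545  29.95174578   4.        ]
jar [489.8954341  -73.44184742 105.        ] jar scene top [490.8173635  -74.43443878 105.        ] holder [578.67908176 242.47723154  92.        ]
scene cases [643.   6.   0.] 0.88
scene microscope [ 678. -230.   -0.] 0.87
scene jar [499. -79.   0.] 0.57
scene pad [ 475. -224.    0.] 0.81
scene holder [579. 262.   0.] 0.78
top cases [651.   9.   0.] 0.94
top microscope [ 672. -214.    0.] 0.57
top jar [495. -72.   0.] 0.81
top pad [ 495. -230.    0.] 0.93
top holder [580. 250.   0.] 0.77
scope base corners top [array([ 582., -142.,   20.]), array([ 583., -300.,   20.]), array([ 781., -147.,   20.])]
```

```bash
cat >> h.py <<'E'
def plan(tgtR,tgtp,s=None):
    "shares for one call from the present pose"
    s=s or bot.observe(); R0=R.from_rotvec(s["orientation"])
    v=(R0.inv()*tgtR).as_rotvec(); d=R0.inv().apply(np.array(tgtp)-s["tcp_pos"])
    print("turn",(v/2/np.pi).round(4).tolist(),"shift",(d/250).round(4).tolist(),"min rows",round(max(np.degrees(np.linalg.norm(v))/8.59,np.linalg.norm(d)/50),1))
def frame(az,pitch=0,roll=0):
    "tool x along bottle azimuth az (cap), pointing down; then turned by pitch about own y, roll about own z"
    X=np.array([-np.sin(az),np.cos(az),0]);Y=np.array([np.cos(az),np.sin(az),0]);Z=np.array([0,0,-1.])
    return R.from_matrix(np.c_[X,Y,Z])*R.from_euler("y",pitch,degrees=True)*R.from_euler("z",roll,degrees=True)
E
python3 - <<'E'
from h import *
plan(frame(.1),[455,227,350]); print(bot.observe()["tcp_pos"])
E
```

```text
turn [0.0, 0.0, 0.1662] shift [-1.2808, -0.5201, 0.2188] min rows 7.0
[217.34049312 477.91156345 404.69718563]
```

Call:
step_arm(targets=[[[0,0,0.166],[-0.95,-0.39,0.16],-1],[[0,0,0.166],[-0.95,-0.39,0.16],-1],[[0,0,0.166],[-0.95,-0.39,0.16],-1],[[0,0,0.166],[-0.95,-0.39,0.16],-1],[[0,0,0.166],[-0.95,-0.39,0.16],-1],[[0,0,0.166],[-0.95,-0.39,0.16],-1],[[0,0,0.166],[-0.95,-0.39,0.16],-1],[[0,0,0.166],[-0.95,-0.39,0.16],-1],[[0,0,0.166],[-0.95,-0.39,0.16],-1]])

```text
time: 3.0
tcp_pos: [393.1, 291.0, 364.8]
orientation: [2.102, 2.335, 0.0]
force: [-0.8, 0.5, -0.5]
grip_width: 85.2
finger_force: 0.0
```

```bash
cat >> h.py <<'E'
import json,os
def log():
    s=bot.observe(); L=json.load(open("log.json")) if os.path.exists("log.json") else []
    L.append([s["qpos"].tolist(),s["tcp_pos"].tolist(),s["orientation"].tolist()]); json.dump(L,open("log.json","w"))
    print(round(s["time"],2),"q",s["qpos"].round(3),"p",s["tcp_pos"].round(1),"w",round(s["grip_width"],1),"F",s["force"].round(1),"ff",round(s["finger_force"],1)); return s
E
python3 - <<'E'
from h import *
s=log(); print(s["joint_velocities"].round(3)); plan(frame(.1),[455,227,350]); plan(frame(.1,40),[455,227,350]);plan(frame(.1,-40),[455,227,350])
print(frame(.1,40).as_matrix()[:,2])
E
```

```text
3.0 q [0.397 0.27  1.663 0.    1.208 0.292] p [393.1 291.  364.8] w 85.2 F [-0.8  0.5 -0.5] ff 0.0
[ 0.007 -0.001 -0.     0.001  0.    -0.   ]
turn [0.0, -0.0, 0.0008] shift [-0.2806, 0.2195, 0.0591] min rows 1.8
turn [-0.0003, 0.1111, 0.0008] shift [-0.2806, 0.2195, 0.0591] min rows 4.7
turn [0.0003, -0.1111, 0.0008] shift [-0.2806, 0.2195, 0.0591] min rows 4.7
[-0.06417168  0.63957635 -0.76604444]
```

```bash
python3 - <<'E'
from h import *
r=frame(.1,-20); d=r.as_matrix()[:,2]; plan(r,np.array([455,227,62+110])-155*d)
E
```

```text
turn [0.0002, -0.0556, 0.0008] shift [-0.0685, 0.2206, 0.1885] min rows 2.3
```

Call:
step_arm(targets=[[[0,-0.0556,0],[-0.068,0.22,0.188],-1],[[0,-0.0556,0],[-0.068,0.22,0.188],-1],[[0,-0.0556,0],[-0.068,0.22,0.188],-1],[[0,-0.0556,0],[-0.068,0.22,0.188],-1],[[0,-0.0556,0],[-0.068,0.22,0.188],-1],[[0,-0.0556,0],[-0.068,0.22,0.188],-1]])

```text
time: 3.6
tcp_pos: [449.3, 279.7, 318.3]
orientation: [1.919, 2.126, -0.336]
force: [1.1, -0.0, 1.1]
grip_width: 85.2
finger_force: 0.0
```

```bash
cat > fk.py <<'E'
from h import *
from scipy.optimize import least_squares
def rot(ax,a): return R.from_rotvec(np.array(dict(x=[1,0,0],y=[0,1,0],z=[0,0,1])[ax])*a).as_matrix()
def fk(q,p):
    h,a1,L1,L2,ys,yw,d6,a3=p  # lateral offset ys before q4, yw after q4 (along wrist y)
    A=rot("z",q[0]); P=A@[a1,ys,h]
    A=A@rot("y",q[1]); P=P+A@[0,0,L1]
    A=A@rot("y",q[2]); P=P+A@[a3,0,L2]
    A=A@rot("z",S4*q[3]); P=P+A@[0,yw,0]
    A=A@rot("y",q[4]); P=P+A@[0,0,d6]
    A=A@rot("z",S6*q[5]); return A,P
S4=1;S6=1
E
python3 - <<'E'
from h import *
import fk
s=log()
L=json.load(open("log.json")); L.append([[9.20585546e-01,.31343,1.49847,0,1.33098578e+00,-2.23392395e-01],[217.317,477.86,404.3],[-6.6525e-01,-3.06978791,1.85e-3]])
for S4 in(1,-1):
  for S6 in (1,-1):
    fk.S4,fk.S6=S4,S6
    T=[R.from_rotvec(l[2]).as_matrix().T@fk.fk(l[0],[0]*8)[0] for l in L]
    print(S4,S6,[t.round(2).tolist() for t in T])
E
```

```text
3.6 q [ 0.387  0.437  1.571 -0.352  1.254  0.416] p [449.3 279.7 318.3] w 85.2 F [ 1.1 -0.   1.1] ff 0.0
1 1 [[[0.0, 1.0, -0.0], [-1.0, 0.0, -0.0], [0.0, 0.0, 1.0]], [[0.0, 1.0, -0.0], [-1.0, 0.0, 0.0], [0.0, 0.0, 1.0]], [[0.0, 1.0, -0.0], [-1.0, 0.0, 0.0], [0.0, 0.0, 1.0]]]
1 -1 [[[-0.55, 0.83, -0.0], [-0.83, -0.55, -0.0], [-0.0, 0.0, 1.0]], [[-0.74, 0.67, -0.0], [-0.67, -0.74, 0.0], [-0.0, 0.0, 1.0]], [[0.43, 0.9, -0.0], [-0.9, 0.43, 0.0], [0.0, -0.0, 1.0]]]
-1 1 [[[-0.0, 1.0, -0.0], [-1.0, -0.0, 0.0], [0.0, 0.0, 1.0]], [[0.12, 0.8, 0.59], [-0.94, 0.28, -0.18], [-0.31, -0.53, 0.79]], [[0.0, 1.0, -0.0], [-1.0, 0.0, 0.0], [0.0, 0.0, 1.0]]]
-1 -1 [[[-0.55, 0.83, -0.0], [-0.83, -0.55, 0.0], [-0.0, 0.0, 1.0]], [[-0.51, 0.63, 0.59], [-0.84, -0.51, -0.18], [0.18, -0.59, 0.79]], [[0.43, 0.9, -0.0], [-0.9, 0.43, 0.0], [0.0, -0.0, 1.0]]]
```

```bash
cat > fit.py <<'E'
from h import *
import fk
from scipy.optimize import least_squares
L=json.load(open("log.json")); L.append([[.92058,.31316,1.4984,0,1.33098578e+00,-2.23392395e-01],[217.343,477.906,404.694],[0,0,0]])
f=lambda p:np.concatenate([fk.fk(l[0],p)[1]-l[1] for l in L]+[np.array([p[1],p[7]])*.01, [(p[0]-180)*.001,(p[2]-p[3])*.001,(p[5]+116)*.001 ]])
r=least_squares(f,[180,0,400,400,0,100,100,0]); print(r.x.round(2),r.fun.round(2)); np.save("p.npy",r.x)
E
python3 fit.py
```

```text
[202.39  -3.18 438.63 400.8  117.    -0.7   82.05  38.47] [ 0.02  0.01 -0.    0.01  0.   -0.   -0.01 -0.02  0.01 -0.03  0.38  0.02
  0.04  0.12]
```

```bash
python3 - <<'E'
from h import *
D=cams.camera("top")
r=frame(.1,-20); d=r.as_matrix()[:,2]; plan(r,np.array([455,227,68])-155*d)
f=D["frame"].copy()[190:270,130:230]; cv2.imwrite("pics/t2.png",cv2.resize(f,None,fx=6,fy=6)[...,::-1])
# vblocks from scene
D=cams.camera("scene"); print([(onz(D,q["point"],0).round(),q["conf"]) for q in nets.spot_point("scene","vblocks")])
E
```

```text
turn [0.0002, -0.0002, 0.0003] shift [0.1431, 0.0014, 0.3933] min rows 2.1
[(array([464., 220.,   0.]), 0.82)]
```

View pics/t2.png

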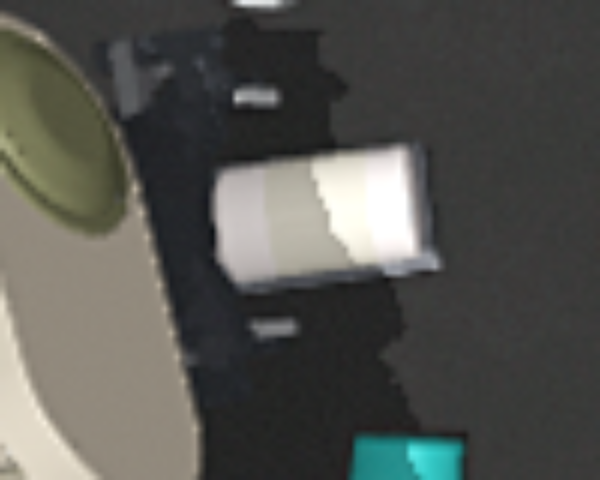

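The crop shows the bottle from crop column 215 to 415. The fingertips straddle it at (257,97) and (275,328), centred to within about 3 mm. The bottle's yaw is slightly more than I assumed, so I correct for that and descend.

Call:
step_arm(targets=[[[0,0,-0.004],[0.036,0,0.098],-1],[[0,0,-0.004],[0.072,0,0.196],-1],[[0,0,-0.004],[0.1,0,0.275],-1],[[0,0,-0.004],[0.12,0,0.33],-1],[[0,0,-0.004],[0.135,0,0.37],-1],[[0,0,-0.004],[0.143,0,0.393],-1],[[0,0,-0.004],[0.143,0,0.393],-1],[[0,0,-0.004],[0.143,0,0.393],-1]])

```text
time: 4.55
tcp_pos: [449.8, 279.5, 213.8]
orientation: [1.894, 2.149, -0.342]
force: [1.3, 0.2, -0.7]
grip_width: 85.0
finger_force: 0.0
```

```bash
python3 - <<'E'
from h import *
s=log(); print(s["tcp_pos"]+155*R.from_rotvec(s["orientation"]).as_matrix()[:,2])
E
python3 fit.py
```

```text
4.55 q [ 0.386  0.584  1.655 -0.391  1.039  0.484] p [449.8 279.5 213.8] w 85.0 F [ 1.3  0.2 -0.7] ff 0.0
[455.3299723  226.79013632  68.11690724]
[ 2.0162e+02 -7.1000e-01  4.3867e+02  3.9826e+02  1.1629e+02  1.0000e-02
  8.1900e+01  3.8660e+01] [ 0.05  0.03  0.14  0.02  0.01  0.09 -0.03 -0.01 -0.08 -0.03 -0.05 -0.15
 -0.01  0.39  0.02  0.04  0.12]
```

Clear. Grip at 50 N.

Call:
step_arm(targets=[[[0,0,0],[0,0,0],1],[[0,0,0],[0,0,0],1],[[0,0,0],[0,0,0],1],[[0,0,0],[0,0,0],1],[[0,0,0],[0,0,0],1],[[0,0,0],[0,0,0],1],[[0,0,0],[0,0,0],1],[[0,0,0],[0,0,0],1]], force=50)

```text
time: 5.35
tcp_pos: [450.6, 279.8, 214.5]
orientation: [1.893, 2.149, -0.337]
force: [5.9, 1.8, 4.4]
grip_width: 48.1
finger_force: 51.7
```

```bash
python3 - <<'E'
from h import *
s=log(); print(s["torque"])
r=R.from_rotvec(s["orientation"]); d=r.as_matrix()[:,2]; plan(r,s["tcp_pos"]+[0,0,200]); plan(r,s["tcp_pos"]+[0,0,300])
E
```

```text
5.35 q [ 0.386  0.583  1.653 -0.392  1.037  0.484] p [450.6 279.8 214.5] w 48.1 F [5.9 1.8 4.4] ff 51.7
[ 0.1962663  -0.8183618   0.37435135]
turn [0.0, 0.0, 0.0] shift [-0.273, -0.0027, -0.752] min rows 4.0
turn [0.0, 0.0, 0.0] shift [-0.4095, -0.0041, -1.128] min rows 6.0
```

The opening reads 48 mm, less than the 50 mm body, so the pads hold it above its axis. Reopen and grip 10 mm lower.

Call:
step_arm(targets=[[[0,0,0],[0,0,0],-1],[[0,0,0],[0,0,0],-1],[[0,0,0],[0,0,0],-1],[[0,0,0],[0,0,0],-1],[[0,0,0],[0,0,0],-1],[[0,0,0],[0.007,0,0.019],-1],[[0,0,0],[0.014,0,0.038],-1],[[0,0,0],[0.014,0,0.038],-1],[[0,0,0],[0.014,0,0.038],1],[[0,0,0],[0.014,0,0.038],1],[[0,0,0],[0.014,0,0.038],1],[[0,0,0],[0.014,0,0.038],1],[[0,0,0],[0.014,0,0.038],1],[[0,0,0],[0.014,0,0.038],1],[[0,0,0],[0.014,0,0.038],1],[[0,0,0],[0.014,0,0.038],1]], force=50)

```text
time: 6.95
tcp_pos: [450.5, 279.8, 204.1]
orientation: [1.893, 2.149, -0.337]
force: [6.4, 2.2, 1.9]
grip_width: 48.9
finger_force: 52.2
```

```bash
python3 - <<'E'
from h import *
s=log(); print(s["torque"])
print(s["tcp_pos"]+155*R.from_rotvec(s["orientation"]).as_matrix()[:,2])
E
```

```text
6.95 q [ 0.386  0.6    1.659 -0.397  1.017  0.493] p [450.5 279.8 204.1] w 48.9 F [6.4 2.2 1.9] ff 52.2
[ 0.29542298 -0.84010789  0.42207812]
[456.63622999 227.22898042  58.39486339]
```

Call:
step_arm(targets=[[[0,0,0],[-0.007,0,-0.019],1],[[0,0,0],[-0.02,0,-0.056],1],[[0,0,0],[-0.048,0,-0.132],1],[[0,0,0],[-0.096,0,-0.264],1],[[0,0,0],[-0.15,0,-0.414],1],[[0,0,0],[-0.205,0,-0.564],1],[[0,0,0],[-0.26,0,-0.714],1],[[0,0,0],[-0.31,0,-0.85],1],[[0,0,0],[-0.34,0,-0.94],1],[[0,0,0],[-0.34,0,-0.94],1],[[0,0,0],[-0.34,0,-0.94],1]])

```text
time: 8.05
tcp_pos: [451.3, 280.2, 452.1]
orientation: [1.895, 2.151, -0.345]
force: [0.4, 0.3, -3.6]
grip_width: 49.4
finger_force: 52.3
```

```bash
python3 - <<'E'
from h import *
s=log(); print(s["torque"])
D=cams.camera("scene"); cv2.imwrite("pics/s3.png",D["frame"][...,::-1])
E
python3 fit.py
cat > ik.py <<'E'
from h import *
import fk
from scipy.optimize import least_squares
p=np.load("p.npy"); T=np.array([[0,1,0],[-1,0,0],[0,0,1.]])
lo=np.array([-2.94,-.97,.19,-1.23,.02,-2.88]);hi=np.array([2.94,2.17,2.56,4.37,3.11,2.88])
def ik(Rt,P,q0):
    def f(q):
        A,X=fk.fk(q,p); return np.r_[(X-P)/100,R.from_matrix((A@T.T).T@Rt.as_matrix()).as_rotvec()]
    r=least_squares(f,np.clip(q0,lo+.01,hi-.01),bounds=(lo,hi)); return r.x,np.abs(r.fun).max()
E
cat > search.py <<'E'
from ik import *
q0=bot.observe()["qpos"]
seeds=[q0]+[np.array([a,.6,1.6,b,1.2,c]) for a in(-1,-.5,0) for b in(-.8,1.5,3) for c in(-1.5,0,1.5)]
def tryall(name,pitch,az,G,roll=0):
    r=frame(az,pitch,roll); P=np.array(G)-155*r.as_matrix()[:,2]; out=[]
    for s in seeds:
        q,e=ik(r,P,s)
        if e<1e-3 and not any(np.abs(q-o).max()<.05 for o in out): out.append(q)
    for q in out: print(name,round(np.degrees(az)),q.round(2),"margin",np.minimum(q-lo,hi-q).min().round(2))
for az in np.radians([-75,-60,-45,-30,-15,0,15]): tryall("up",70,az,[482,-219,54])
for G in([450,0,320],[400,200,320],[420,-150,320]):
    print(G)
    for az in np.radians([-75,-45,-20,0,20,45,75]):
        tryall("inv",-110,az,G)
E
time python3 search.py
```

```text
8.05 q [ 0.386  0.329  1.365 -0.334  1.552  0.284] p [451.3 280.2 452.1] w 49.4 F [ 0.4  0.3 -3.6] ff 52.3
[ 0.30928531  0.02050228 -0.01616612]
[ 2.0124e+02 -5.0000e-02  4.3882e+02  3.9756e+02  1.1579e+02  5.1000e-01
  8.1790e+01  3.8750e+01] [ 0.06  0.03  0.19  0.01  0.01  0.01 -0.   -0.   -0.01 -0.01 -0.   -0.02
 -0.01 -0.01 -0.02 -0.    0.01  0.04 -0.03 -0.05 -0.19 -0.    0.39  0.02
  0.04  0.12]
up -75 [-1.11  0.73  2.13  1.66  1.18 -1.27] margin 0.43
up -60 [-1.12  0.77  1.98  1.37  1.28 -1.16] margin 0.58
up -45 [-1.09  0.82  1.81  1.13  1.41 -1.08] margin 0.75
up -30 [-1.05  0.88  1.63  0.95  1.57 -1.04] margin 0.93
up -15 [-0.99  0.95  1.45  0.79  1.74 -1.04] margin 1.11
up 0 [-0.92  1.02  1.28  0.65  1.9  -1.08] margin 1.09
up 15 [-0.85  1.09  1.13  0.49  2.05 -1.16] margin 0.94
[450, 0, 320]
inv -75 [-0.09  0.88  1.24 -1.09  2.77  0.64] margin 0.14
inv 45 [0.14 0.38 2.28 3.99 1.61 1.19] margin 0.28
inv 75 [-0.26  0.26  2.53  3.15  1.57  1.57] margin 0.03
[400, 200, 320]
inv -75 [ 0.22  0.88  1.24 -0.19  2.94  1.4 ] margin 0.17
inv -45 [ 0.39  0.87  1.26 -1.12  2.73  0.62] margin 0.11
inv 75 [0.58 0.36 2.32 3.91 1.6  1.23] margin 0.24
[420, -150, 320]
inv 20 [-0.17  0.4   2.24  4.1   1.64  1.13] margin 0.27
inv 45 [-0.43  0.29  2.47  3.48  1.56  1.44] margin 0.09
real	0m15.872s
user	0m13.834s
sys	0m0.094s
```

View pics/s3.png

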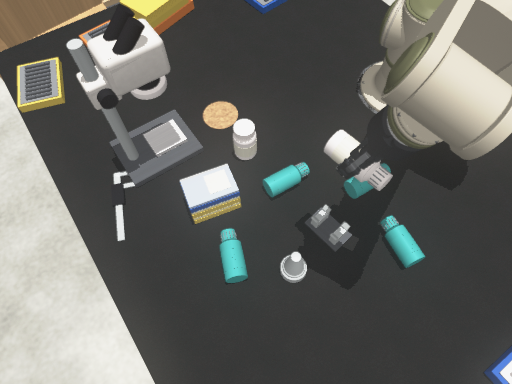

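The scene view shows the bottle held level between the fingers at (350,155) and the V-blocks empty at (330,228). Nothing else has moved. Plan the inversion by rolling the last joint.

```bash
sed -i '/^for /,$d' search.py; cat > s2.py <<'E'
from search import *
for G in([420,-60,340],[420,-200,340],[400,0,360]):
    print(G)
    for az in np.radians([-45,-30,-15,0,15,30]):
        tryall("inv",110,az,G,180)
E
python3 s2.py
```

```text
[420, -60, 340]
inv -45 [-1.04  0.33  2.25  1.55  2.    2.17] margin 0.31
inv -30 [-0.98  0.42  2.09  1.41  2.12  2.24] margin 0.47
inv -15 [-0.91  0.5   1.93  1.3   2.25  2.3 ] margin 0.58
inv 0 [-0.82  0.58  1.78  1.2   2.39  2.34] margin 0.54
inv 15 [-0.73  0.65  1.64  1.09  2.53  2.36] margin 0.52
inv 30 [-0.64  0.71  1.52  0.96  2.67  2.33] margin 0.44
[420, -200, 340]
inv -45 [-1.2   0.48  1.97  1.48  2.1   2.31] margin 0.57
inv -30 [-1.14  0.57  1.8   1.38  2.24  2.39] margin 0.49
inv -15 [-1.06  0.65  1.64  1.29  2.39  2.44] margin 0.44
inv 0 [-0.98  0.72  1.5   1.2   2.55  2.48] margin 0.4
inv 15 [-0.9   0.79  1.37  1.1   2.71  2.48] margin 0.4
inv 30 [-0.81  0.84  1.26  0.91  2.86  2.38] margin 0.25
[400, 0, 360]
inv -45 [-0.99  0.18  2.38  1.6   1.97  2.19] margin 0.18
inv -30 [-0.93  0.28  2.22  1.46  2.09  2.25] margin 0.34
inv -15 [-0.85  0.38  2.07  1.34  2.21  2.3 ] margin 0.49
inv 0 [-0.76  0.46  1.92  1.24  2.34  2.34] margin 0.54
inv 15 [-0.67  0.54  1.78  1.13  2.48  2.36] margin 0.52
inv 30 [-0.57  0.61  1.65  1.01  2.61  2.34] margin 0.5
```

```bash
cat > path.py <<'E'
from ik import *
def ease(n): 
    t=np.arange(1,n+1)/n; return t*t*(3-2*t)
def path(q1,n,calls,r=None,P=None,q0=None):
    s=bot.observe(); q0=s["qpos"] if q0 is None else q0; qs=[q0+(q1-q0)*e for e in ease(n)]
    prev=[fk.fk(q0,p)]+[fk.fk(q,p) for q in qs]
    R_=[R.from_matrix(a@T.T) for a,_ in prev]; X=[x for _,x in prev]
    w=[np.degrees((R_[i].inv()*R_[i+1]).magnitude()) for i in range(n)]; v=[np.linalg.norm(X[i+1]-X[i]) for i in range(n)]
    print("max deg/row",max(w).round(2),"mm/row",max(v).round(1),"rad/row",np.abs(np.diff([q0]+qs,axis=0)).max(0).round(3))
    G=np.array([x+155*r.as_matrix()[:,2] for r,x in zip(R_,X)])
    print("G path",G[::4].round().tolist(),"minz G,tcp",G[:,2].min().round(),min(x[2] for x in X).round())
    k=n//calls
    for c in range(calls):
        i0=c*k; print("call",c)
        rows=[]
        for i in range(i0+1,i0+k+1):
            t=(R_[i0].inv()*R_[i]).as_rotvec()/2/np.pi; d=R_[i0].inv().apply(X[i]-X[i0])/250
            rows.append([t.round(3).tolist(),d.round(3).tolist(),1])
        print(json.dumps(rows))
def tgt(pitch,az,G,roll,q0):
    r=frame(az,pitch,roll); P=np.array(G)-155*r.as_matrix()[:,2]; return ik(r,P,q0)
E
python3 - <<'E'
from path import *
# actual pitch of grasp
s=bot.observe(); m=R.from_rotvec(s["orientation"]).as_matrix(); print("d",m[:,2].round(4),"pitch",np.degrees(np.arcsin(m[2,0])),"az",np.arctan2(m[1,1],m[0,1]))
q,e=tgt(110,np.radians(-30),[420,-60,340],180,[-.98,.42,2.09,1.41,2.12,2.24]); print(q,e)
path(q,36,2)
E
```

```text
d [ 0.0319 -0.3412 -0.9395] pitch -20.028764378638197 az 0.12459931443466082
[-0.98058356  0.41734458  2.09237197  1.41487516  2.11869044  2.2407398 ] 3.3292527302884184e-10
max deg/row 9.36 mm/row 21.4 rad/row [0.057 0.004 0.03  0.073 0.024 0.081]
G path [[456.0, 227.0, 306.0], [450.0, 214.0, 292.0], [431.0, 185.0, 261.0], [404.0, 157.0, 235.0], [386.0, 137.0, 231.0], [389.0, 113.0, 249.0], [406.0, 70.0, 282.0], [420.0, 12.0, 312.0], [422.0, -39.0, 333.0], [420.0, -60.0, 340.0]] minz G,tcp 229.0 287.0
call 0
[[[0.001, 0.0, 0.001], [-0.004, 0.001, 0.005], 1], [[0.003, 0.002, 0.004], [-0.015, 0.004, 0.019], 1], [[0.007, 0.004, 0.009], [-0.032, 0.009, 0.042], 1], [[0.012, 0.007, 0.016], [-0.056, 0.015, 0.072], 1], [[0.019, 0.011, 0.025], [-0.086, 0.022, 0.11], 1], [[0.027, 0.015, 0.036], [-0.122, 0.028, 0.153], 1], [[0.036, 0.019, 0.048], [-0.162, 0.033, 0.202], 1], [[0.047, 0.024, 0.061], [-0.207, 0.036, 0.255], 1], [[0.058, 0.029, 0.076], [-0.256, 0.037, 0.311], 1], [[0.071, 0.034, 0.091], [-0.309, 0.035, 0.369], 1], [[0.085, 0.039, 0.108], [-0.364, 0.03, 0.428], 1], [[0.1, 0.044, 0.
[... 612 characters left out ...]
1], [[0.112, -0.007, 0.09], [-0.144, 0.418, -0.151], 1], [[0.129, -0.01, 0.101], [-0.175, 0.477, -0.171], 1], [[0.146, -0.014, 0.11], [-0.206, 0.534, -0.188], 1], [[0.161, -0.018, 0.117], [-0.237, 0.586, -0.203], 1], [[0.176, -0.023, 0.123], [-0.268, 0.634, -0.216], 1], [[0.189, -0.027, 0.128], [-0.297, 0.678, -0.227], 1], [[0.201, -0.031, 0.132], [-0.325, 0.717, -0.236], 1], [[0.211, -0.035, 0.135], [-0.349, 0.751, -0.242], 1], [[0.22, -0.039, 0.137], [-0.371, 0.779, -0.247], 1], [[0.227, -0.041, 0.138], [-0.389, 0.801, -0.251], 1], [[0.232, -0.044, 0.139], [-0.402, 0.818, -0.253], 1], [[0.235, -0.045, 0.139], [-0.41, 0.828, -0.255], 1], [[0.236, -0.045, 0.139], [-0.413, 0.832, -0.255], 1]]
```

Call:
step_arm(targets=[[[0.001,0.0,0.001],[-0.004,0.001,0.005],1],[[0.003,0.002,0.004],[-0.015,0.004,0.019],1],[[0.007,0.004,0.009],[-0.032,0.009,0.042],1],[[0.012,0.007,0.016],[-0.056,0.015,0.072],1],[[0.019,0.011,0.025],[-0.086,0.022,0.11],1],[[0.027,0.015,0.036],[-0.122,0.028,0.153],1],[[0.036,0.019,0.048],[-0.162,0.033,0.202],1],[[0.047,0.024,0.061],[-0.207,0.036,0.255],1],[[0.058,0.029,0.076],[-0.256,0.037,0.311],1],[[0.071,0.034,0.091],[-0.309,0.035,0.369],1],[[0.085,0.039,0.108],[-0.364,0.03,0.428],1],[[0.1,0.044,0.125],[-0.421,0.022,0.488],1],[[0.116,0.049,0.142],[-0.481,0.01,0.547],1],[[0.133,0.054,0.16],[-0.541,-0.005,0.605],1],[[0.151,0.059,0.177],[-0.603,-0.023,0.661],1],[[0.17,0.063,0.194],[-0.665,-0.045,0.716],1],[[0.19,0.068,0.211],[-0.727,-0.07,0.767],1],[[0.211,0.072,0.226],[-0.788,-0.097,0.816],1]])

```text
time: 9.9
tcp_pos: [457.9, 22.7, 328.4]
orientation: [-2.316, 0.024, 0.702]
force: [-0.5, -0.6, -1.5]
grip_width: 48.7
finger_force: 52.2
```

Call:
step_arm(targets=[[[0.019,0.001,0.018],[-0.017,0.075,-0.028],1],[[0.038,0.001,0.034],[-0.038,0.149,-0.055],1],[[0.056,0.0,0.05],[-0.061,0.22,-0.081],1],[[0.075,-0.001,0.065],[-0.087,0.289,-0.106],1],[[0.094,-0.004,0.078],[-0.115,0.355,-0.13],1],[[0.112,-0.007,0.09],[-0.144,0.418,-0.151],1],[[0.129,-0.01,0.101],[-0.175,0.477,-0.171],1],[[0.146,-0.014,0.11],[-0.206,0.534,-0.188],1],[[0.161,-0.018,0.117],[-0.237,0.586,-0.203],1],[[0.176,-0.023,0.123],[-0.268,0.634,-0.216],1],[[0.189,-0.027,0.128],[-0.297,0.678,-0.227],1],[[0.201,-0.031,0.132],[-0.325,0.717,-0.236],1],[[0.211,-0.035,0.135],[-0.349,0.751,-0.242],1],[[0.22,-0.039,0.137],[-0.371,0.779,-0.247],1],[[0.227,-0.041,0.138],[-0.389,0.801,-0.251],1],[[0.232,-0.044,0.139],[-0.402,0.818,-0.253],1],[[0.235,-0.045,0.139],[-0.41,0.828,-0.255],1],[[0.236,-0.045,0.139],[-0.413,0.832,-0.255],1]])

```text
time: 11.7
tcp_pos: [359.2, -191.7, 287.5]
orientation: [-0.693, 1.066, 0.926]
force: [0.0, -0.5, -2.9]
grip_width: 49.0
finger_force: 52.5
```

```bash
python3 - <<'E'
from h import *
s=log(); print(s["torque"])
D=cams.camera("scene"); cv2.imwrite("pics/s4.png",D["frame"][...,::-1])
plan(frame(np.radians(-30),110,180),np.array([420,-60,340])-155*frame(np.radians(-30),110,180).as_matrix()[:,2])
E
python3 fit.py
```

```text
11.7 q [-0.959  0.443  2.042  1.398  2.149  2.223] p [ 359.2 -191.7  287.5] w 49.0 F [ 0.  -0.5 -2.9] ff 52.5
[-0.70605359  0.36115671 -0.03641664]
turn [0.0093, 0.0007, 0.0035] shift [-0.0009, 0.0527, -0.0024] min rows 0.4
[ 2.0143e+02 -2.7000e-01  4.3891e+02  3.9779e+02  1.1624e+02  7.0000e-02
  8.1920e+01  3.8920e+01] [ 0.02  0.02  0.1   0.01  0.01  0.05 -0.01 -0.   -0.01 -0.01 -0.   -0.01
 -0.01 -0.   -0.02  0.02  0.01  0.15 -0.01 -0.03  0.02 -0.04 -0.05 -0.26
 -0.    0.39  0.02  0.04  0.12]
```

View pics/s4.png

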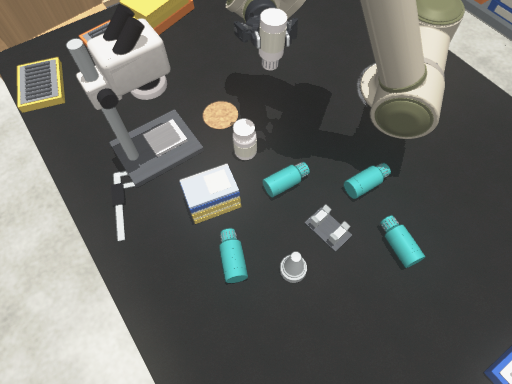

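The view shows the bottle cap-down, body at (273,30) and cap at (270,62), with about 3.5° of path lag left. I correct the lag and hold for over two seconds.

Call:
step_arm(targets=[[[0.009,0.001,0.0035],[-0.001,0.053,-0.002],1],[[0.0093,0.0007,0.0035],[-0.001,0.053,-0.002],1],[[0.0093,0.0007,0.0035],[-0.001,0.053,-0.002],1],[[0.0093,0.0007,0.0035],[-0.001,0.053,-0.002],1],[[0.0093,0.0007,0.0035],[-0.001,0.053,-0.002],1]])

```text
time: 12.25
tcp_pos: [347.5, -186.0, 287.1]
orientation: [-0.638, 1.102, 0.91]
force: [-0.1, 0.1, -3.0]
grip_width: 48.7
finger_force: 52.4
```

```bash
cat > tilt.py <<'E'
from h import *
import sys
def fit(G0,up,boxes,tag):
    "fit bottle pose (point on axis at z_b=50, tilts) to white masks of both cameras"
    from scipy.optimize import minimize
    D={c:cams.camera(c) for c in boxes}; M={}
    t=np.linspace(0,2*np.pi,24,endpoint=False); prof=[(0,25),(84,25),(90,17),(115,17)]
    s=bot.observe(); print("G",(s["tcp_pos"]+155*R.from_rotvec(s["orientation"]).as_matrix()[:,2]).round(1))
    def axis(c,p,zb):
        a=np.array([np.sin(p[3]),np.sin(p[4]),up]);a/=np.linalg.norm(a);return np.array(p[:3])+a*(zb-50),a
    def ends(c,p): return proj(D[c],[axis(c,p,0)[0],axis(c,p,115)[0]])
    return D,ends
E
python3 - <<'E'
from tilt import *
s=log(); r=R.from_rotvec(s["orientation"]); 
a=r.apply([np.cos(np.radians(20)),0,-np.sin(np.radians(20))]); print("expected bottle axis",a.round(4))
D,ends=fit(0,0,["scene","top"],"")
G=s["tcp_pos"]+157*r.as_matrix()[:,2]
for c in D: print(c,"expected base,cap px",proj(D[c],[G-50*a,G+65*a]).round(1).tolist())
ims=[]
for c in D:
    u,v=proj(D[c],G)[0].astype(int); f=D[c]["frame"].copy(); 
    for q in proj(D[c],[G-50*a,G+65*a]): cv2.circle(f,tuple(int(x) for x in q.round()),1,(255,0,0),-1)
    v=np.clip(v,45,338);u=np.clip(u,45,466); ims.append(cv2.resize(f[v-45:v+45,u-45:u+45],(390,390),interpolation=0))
cv2.imwrite("pics/i5.png",np.hstack(ims)[...,::-1])
E
```

```text
12.25 q [-0.981  0.418  2.09   1.414  2.12   2.242] p [ 347.5 -186.   287.1] w 48.7 F [-0.1  0.1 -3. ] ff 52.4
expected bottle axis [ 7.e-04 -4.e-04 -1.e+00]
G [420.1 -59.7 340.1]
scene expected base,cap px [[274.0, 18.1], [272.6, 65.9]]
top expected base,cap px [[298.6, 240.2], [293.0, 239.8]]
```

View pics/i5.png

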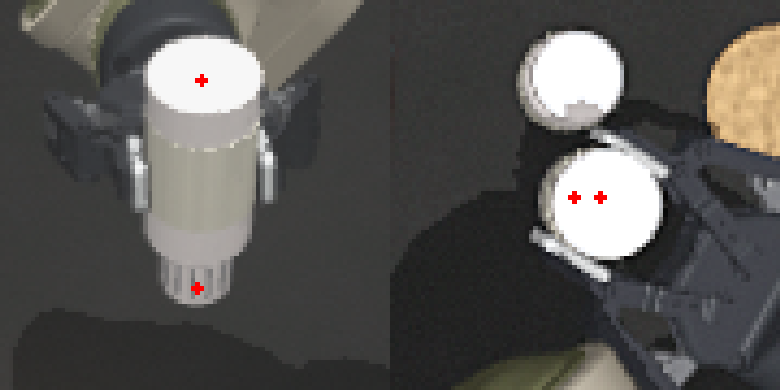

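The base disc is at crop (205,74) and the cap end at (195,293), within 1.5 px of the prediction. So it is vertical, with no slip. Hold, and plan the way back.

Call:
step_arm(targets=[[[0,0,0],[0,0,0],1],[[0,0,0],[0,0,0],1],[[0,0,0],[0,0,0],1],[[0,0,0],[0,0,0],1],[[0,0,0],[0,0,0],1],[[0,0,0],[0,0,0],1],[[0,0,0],[0,0,0],1],[[0,0,0],[0,0,0],1],[[0,0,0],[0,0,0],1],[[0,0,0],[0,0,0],1],[[0,0,0],[0,0,0],1],[[0,0,0],[0,0,0],1],[[0,0,0],[0,0,0],1],[[0,0,0],[0,0,0],1],[[0,0,0],[0,0,0],1],[[0,0,0],[0,0,0],1],[[0,0,0],[0,0,0],1],[[0,0,0],[0,0,0],1],[[0,0,0],[0,0,0],1],[[0,0,0],[0,0,0],1]])

```text
time: 14.35
tcp_pos: [347.3, -185.9, 287.1]
orientation: [-0.637, 1.102, 0.91]
force: [-0.4, 0.5, -3.2]
grip_width: 48.7
finger_force: 52.4
```

Call:
step_arm(targets=[[[0,0,0],[0,0,0],1],[[0,0,0],[0,0,0],1],[[0,0,0],[0,0,0],1],[[0,0,0],[0,0,0],1],[[0,0,0],[0,0,0],1]])

```text
time: 14.85
tcp_pos: [347.2, -185.9, 287.1]
orientation: [-0.637, 1.102, 0.91]
force: [-0.2, 0.0, -2.6]
grip_width: 48.8
finger_force: 52.4
```

```bash
python3 - <<'E'
from path import *
q,e=tgt(70,np.radians(-30),[478,-221,160],0,[-1.05,.8,1.6,.95,1.6,-1.04]); print(q,e)
path(q,40,2)
E
```

```text
[-1.05760611  0.68403114  1.64051959  0.95140758  1.68571083 -0.88695081] 1.7053025658242404e-15
max deg/row 6.91 mm/row 7.0 rad/row [0.003 0.01  0.017 0.017 0.016 0.117]
G path [[420.0, -60.0, 340.0], [423.0, -63.0, 336.0], [430.0, -72.0, 323.0], [439.0, -87.0, 304.0], [449.0, -106.0, 280.0], [459.0, -128.0, 254.0], [466.0, -153.0, 226.0], [472.0, -178.0, 201.0], [476.0, -200.0, 179.0], [477.0, -215.0, 165.0], [478.0, -221.0, 160.0]] minz G,tcp 160.0 213.0
call 0
[[[-0.0, 0.0, -0.001], [0.0, -0.001, -0.001], 1], [[-0.0, 0.001, -0.004], [0.001, -0.004, -0.003], 1], [[-0.0, 0.002, -0.008], [0.002, -0.009, -0.007], 1], [[-0.0, 0.003, -0.014], [0.003, -0.016, -0.012], 1], [[-0.0, 0.005, -0.021], [0.005, -0.025, -0.018], 1], [[-0.001, 0.006, -0.03], [0.007, -0.035, -0.025], 1], [[-0.001, 0.009, -0.04], [0.009, -0.047, -0.034], 1], [[-0.002, 0.011, -0.051], [0.012, -0.06, -0.044], 1], [[-0.003, 0.014, -0.063], [0.015, -0.074, -0.055], 1], [[-0.005, 0.016, -0.077], [0.018, -0.09, -0.067], 1], [[-0.006, 0.019, -0.091], [0.022, -0.106, -0.08], 1], [[-0.008, 0.022, -0.106], [0.026, -0.123, -0
[... 840 characters left out ...]
0.03, -0.014, -0.142], [0.144, 0.085, -0.136], 1], [[-0.033, -0.017, -0.158], [0.159, 0.095, -0.151], 1], [[-0.036, -0.02, -0.172], [0.173, 0.104, -0.166], 1], [[-0.038, -0.023, -0.186], [0.186, 0.112, -0.18], 1], [[-0.04, -0.027, -0.198], [0.198, 0.12, -0.193], 1], [[-0.041, -0.03, -0.209], [0.209, 0.127, -0.205], 1], [[-0.043, -0.033, -0.22], [0.219, 0.133, -0.216], 1], [[-0.044, -0.036, -0.228], [0.227, 0.139, -0.226], 1], [[-0.045, -0.038, -0.236], [0.234, 0.144, -0.234], 1], [[-0.045, -0.04, -0.242], [0.24, 0.147, -0.24], 1], [[-0.046, -0.042, -0.246], [0.244, 0.15, -0.245], 1], [[-0.046, -0.043, -0.249], [0.246, 0.152, -0.248], 1], [[-0.046, -0.043, -0.249], [0.247, 0.152, -0.249], 1]]
```

Call:
step_arm(targets=[[[0,0,-0.001],[0,-0.001,-0.001],1],[[0,0.001,-0.004],[0.001,-0.004,-0.003],1],[[0,0.002,-0.008],[0.002,-0.009,-0.007],1],[[0,0.003,-0.014],[0.003,-0.016,-0.012],1],[[0,0.005,-0.021],[0.005,-0.025,-0.018],1],[[-0.001,0.006,-0.03],[0.007,-0.035,-0.025],1],[[-0.001,0.009,-0.04],[0.009,-0.047,-0.034],1],[[-0.002,0.011,-0.051],[0.012,-0.06,-0.044],1],[[-0.003,0.014,-0.063],[0.015,-0.074,-0.055],1],[[-0.005,0.016,-0.077],[0.018,-0.09,-0.067],1],[[-0.006,0.019,-0.091],[0.022,-0.106,-0.08],1],[[-0.008,0.022,-0.106],[0.026,-0.123,-0.094],1],[[-0.011,0.025,-0.122],[0.03,-0.141,-0.109],1],[[-0.014,0.028,-0.138],[0.034,-0.159,-0.124],1],[[-0.018,0.031,-0.155],[0.038,-0.178,-0.141],1],[[-0.022,0.034,-0.173],[0.043,-0.198,-0.158],1],[[-0.026,0.036,-0.19],[0.048,-0.217,-0.176],1],[[-0.032,0.038,-0.208],[0.052,-0.237,-0.194],1],[[-0.037,0.04,-0.226],[0.057,-0.257,-0.213],1],[[-0.043,0.042,-0.245],[0.062,-0.276,-0.233],1]])

```text
time: 16.85
tcp_pos: [382.5, -263.5, 252.3]
orientation: [-1.524, 0.409, -0.4]
force: [-0.5, 0.1, -1.7]
grip_width: 48.9
finger_force: 52.3
```

Call:
step_arm(targets=[[[-0.004,0,-0.019],[0.02,0.011,-0.017],1],[[-0.008,-0.001,-0.037],[0.039,0.022,-0.034],1],[[-0.012,-0.002,-0.056],[0.058,0.033,-0.051],1],[[-0.016,-0.004,-0.074],[0.076,0.044,-0.069],1],[[-0.02,-0.006,-0.092],[0.094,0.055,-0.086],1],[[-0.024,-0.008,-0.109],[0.111,0.065,-0.103],1],[[-0.027,-0.011,-0.126],[0.128,0.075,-0.119],1],[[-0.03,-0.014,-0.142],[0.144,0.085,-0.136],1],[[-0.033,-0.017,-0.158],[0.159,0.095,-0.151],1],[[-0.036,-0.02,-0.172],[0.173,0.104,-0.166],1],[[-0.038,-0.023,-0.186],[0.186,0.112,-0.18],1],[[-0.04,-0.027,-0.198],[0.198,0.12,-0.193],1],[[-0.041,-0.03,-0.209],[0.209,0.127,-0.205],1],[[-0.043,-0.033,-0.22],[0.219,0.133,-0.216],1],[[-0.044,-0.036,-0.228],[0.227,0.139,-0.226],1],[[-0.045,-0.038,-0.236],[0.234,0.144,-0.234],1],[[-0.045,-0.04,-0.242],[0.24,0.147,-0.24],1],[[-0.046,-0.042,-0.246],[0.244,0.15,-0.245],1],[[-0.046,-0.043,-0.249],[0.247,0.152,-0.249],1],[[-0.046,-0.043,-0.249],[0.247,0.152,-0.249],1]])

```text
time: 18.85
tcp_pos: [405.0, -347.4, 213.1]
orientation: [-1.896, -1.092, -1.33]
force: [0.0, 0.3, -2.3]
grip_width: 48.8
finger_force: 52.3
```

```bash
cat > chk.py <<'E'
from h import *
import sys
def chk(name):
    s=log(); r=R.from_rotvec(s["orientation"]); a=r.apply([np.cos(np.radians(20)),0,-np.sin(np.radians(20))]); print("axis",a.round(4))
    G=s["tcp_pos"]+157*r.as_matrix()[:,2]; print("bottle mid",G.round(1)); ims=[]
    for c in("scene","top"):
        D=cams.camera(c); f=D["frame"].copy(); u,v=proj(D,G)[0].astype(int)
        for q in proj(D,[G-50*a,G+65*a]): cv2.circle(f,tuple(int(x) for x in q.round()),1,(255,0,0),-1)
        v=np.clip(v,45,338);u=np.clip(u,45,466); ims.append(cv2.resize(f[v-45:v+45,u-45:u+45],(390,390),interpolation=0)); print(c,"crop origin",u-45,v-45,"px per",390/90)
    cv2.imwrite(name,np.hstack(ims)[...,::-1])
    return s
E
python3 - <<'E'
from chk import *
s=chk("pics/u6.png")
r=frame(np.radians(-30),70)
plan(r,np.array([479,-221,70])-155*r.as_matrix()[:,2],s)
E
```

```text
18.85 q [-1.058  0.684  1.641  0.954  1.686 -0.886] p [ 405.  -347.4  213.1] w 48.8 F [ 0.   0.3 -2.3] ff 52.3
axis [-9.0e-04 -1.1e-03  1.0e+00]
bottle mid [ 479.1 -219.7  159.6]
scene crop origin 169 28 px per 4.333333333333333
top crop origin 308 171 px per 4.333333333333333
turn [0.0004, -0.0002, -0.0001] shift [-0.3377, 0.0035, 0.1257] min rows 1.8
```

View pics/u6.png

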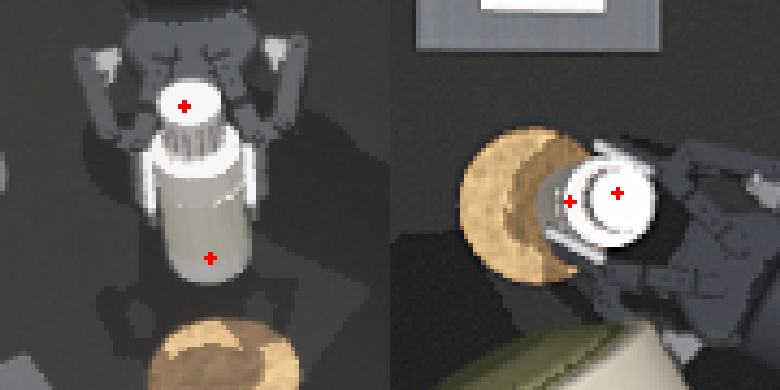

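The bottle is upright above the pad. Its cap is at crop (190,102) in the scene view and (620,198) in the top view, matching the prediction. Descend most of the way.

Call:
step_arm(targets=[[[0,0,0],[-0.01,0,0.004],1],[[0,0,0],[-0.04,0,0.015],1],[[0,0,0],[-0.08,0,0.03],1],[[0,0,0],[-0.13,0.001,0.048],1],[[0,0,0],[-0.18,0.002,0.067],1],[[0,0,0],[-0.23,0.002,0.086],1],[[0,0,0],[-0.28,0.003,0.104],1],[[0,0,0],[-0.32,0.003,0.119],1],[[0,0,0],[-0.338,0.003,0.126],1],[[0,0,0],[-0.338,0.003,0.126],1],[[0,0,0],[-0.338,0.003,0.126],1]])

```text
time: 20.05
tcp_pos: [406.2, -347.0, 123.3]
orientation: [-1.896, -1.092, -1.33]
force: [0.6, -0.6, -2.1]
grip_width: 49.0
finger_force: 52.3
```

```bash
python3 - <<'E'
from chk import *
s=chk("pics/d7.png")
r=R.from_rotvec(s["orientation"]); plan(r,s["tcp_pos"]-[0,0,10],s)
E
```

```text
20.05 q [-1.056  0.851  1.637  0.946  1.589 -1.019] p [ 406.2 -347.   123.3] w 49.0 F [ 0.6 -0.6 -2.1] ff 52.3
axis [-0.0011 -0.0011  1.    ]
bottle mid [ 480.3 -219.4   69.8]
scene crop origin 172 53 px per 4.333333333333333
top crop origin 300 172 px per 4.333333333333333
turn [0.0, 0.0, 0.0] shift [-0.0376, -0.0, 0.0136] min rows 0.2
```

View pics/d7.png

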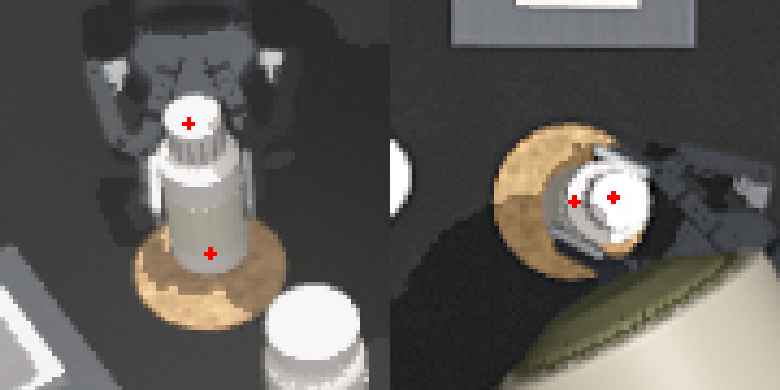

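The bottle hovers centred over the pad (pad centre at scene crop (210,275)), with about 15 mm to go. Go down slowly.

Call:
step_arm(targets=[[[0,0,0],[-0.008,0,0.003],1],[[0,0,0],[-0.016,0,0.006],1],[[0,0,0],[-0.024,0,0.009],1],[[0,0,0],[-0.031,0,0.011],1],[[0,0,0],[-0.0376,0,0.0136],1],[[0,0,0],[-0.0376,0,0.0136],1],[[0,0,0],[-0.0376,0,0.0136],1]])

```text
time: 20.85
tcp_pos: [406.1, -346.9, 113.0]
orientation: [-1.896, -1.091, -1.33]
force: [-0.1, 0.0, -1.6]
grip_width: 48.9
finger_force: 52.3
```

Call:
step_arm(targets=[[[0,0,0],[-0.004,0,0.0014],1],[[0,0,0],[-0.0075,0,0.0027],1],[[0,0,0],[-0.0075,0,0.0027],1],[[0,0,0],[-0.0075,0,0.0027],1]])

```text
time: 21.25
tcp_pos: [406.0, -346.9, 111.0]
orientation: [-1.896, -1.091, -1.33]
force: [0.1, 0.0, -1.6]
grip_width: 48.8
finger_force: 52.3
```

Call:
step_arm(targets=[[[0,0,0],[-0.002,0,0.0007],1],[[0,0,0],[-0.004,0,0.0014],1],[[0,0,0],[-0.004,0,0.0014],1],[[0,0,0],[-0.004,0,0.0014],1]])

```text
time: 21.65
tcp_pos: [406.0, -347.0, 110.0]
orientation: [-1.896, -1.091, -1.33]
force: [-0.2, -0.7, -1.7]
grip_width: 48.7
finger_force: 52.3
```

Call:
step_arm(targets=[[[0,0,0],[-0.002,0,0.0007],1],[[0,0,0],[-0.004,0,0.0014],1],[[0,0,0],[-0.004,0,0.0014],1],[[0,0,0],[-0.004,0,0.0014],1]])

```text
time: 22.05
tcp_pos: [406.0, -346.9, 108.9]
orientation: [-1.896, -1.091, -1.33]
force: [-0.3, 0.8, -2.5]
grip_width: 48.8
finger_force: 52.3
```

Call:
step_arm(targets=[[[0,0,0],[-0.002,0,0.0007],1],[[0,0,0],[-0.004,0,0.0014],1],[[0,0,0],[-0.004,0,0.0014],1],[[0,0,0],[-0.004,0,0.0014],1]])

```text
time: 22.45
tcp_pos: [406.0, -347.0, 107.9]
orientation: [-1.896, -1.091, -1.33]
force: [0.6, 0.3, -2.6]
grip_width: 48.7
finger_force: 52.3
```

Call:
step_arm(targets=[[[0,0,0],[-0.002,0,0.0007],1],[[0,0,0],[-0.004,0,0.0014],1],[[0,0,0],[-0.004,0,0.0014],1],[[0,0,0],[-0.004,0,0.0014],1]])

```text
time: 22.85
tcp_pos: [406.1, -347.0, 107.5]
orientation: [-1.894, -1.091, -1.332]
force: [-1.9, -0.5, 7.1]
grip_width: 48.6
finger_force: 52.6
```

Call:
step_arm(targets=[[[0,0,0],[-0.002,0,0.0007],1],[[0,0,0],[-0.004,0,0.0014],1],[[0,0,0],[-0.004,0,0.0014],1],[[0,0,0],[-0.004,0,0.0014],1]])

```text
time: 23.25
tcp_pos: [406.1, -347.1, 107.1]
orientation: [-1.892, -1.091, -1.333]
force: [-3.3, 0.1, 13.9]
grip_width: 48.6
finger_force: 52.8
```

Contact. Ease off by about 1 mm, then open.

Call:
step_arm(targets=[[[0,0,0],[0.004,0,-0.0014],1],[[0,0,0],[0.004,0,-0.0014],1],[[0,0,0],[0.004,0,-0.0014],0.2],[[0,0,0],[0.004,0,-0.0014],-0.2],[[0,0,0],[0.004,0,-0.0014],-0.6],[[0,0,0],[0.004,0,-0.0014],-1],[[0,0,0],[0.004,0,-0.0014],-1],[[0,0,0],[0.004,0,-0.0014],-1],[[0,0,0],[0.004,0,-0.0014],-1],[[0,0,0],[0.004,0,-0.0014],-1]], force=30)

```text
time: 24.25
tcp_pos: [406.0, -346.9, 106.8]
orientation: [-1.896, -1.091, -1.33]
force: [0.5, -0.3, -0.1]
grip_width: 85.5
finger_force: 0.0
```

```bash
python3 - <<'E'
from chk import *
s=chk("pics/r8.png")
print(frame(np.radians(-30),70).as_matrix()[:,2])
E
```

```text
24.25 q [-1.056  0.884  1.631  0.946  1.574 -1.04 ] p [ 406.  -346.9  106.8] w 85.5 F [ 0.5 -0.3 -0.1] ff 0.0
axis [-6.0e-04 -1.5e-03  1.0e+00]
bottle mid [ 480.1 -219.3   53.3]
scene crop origin 173 57 px per 4.333333333333333
top crop origin 299 172 px per 4.333333333333333
[ 0.46984631  0.81379768 -0.34202014]
```

View pics/r8.png

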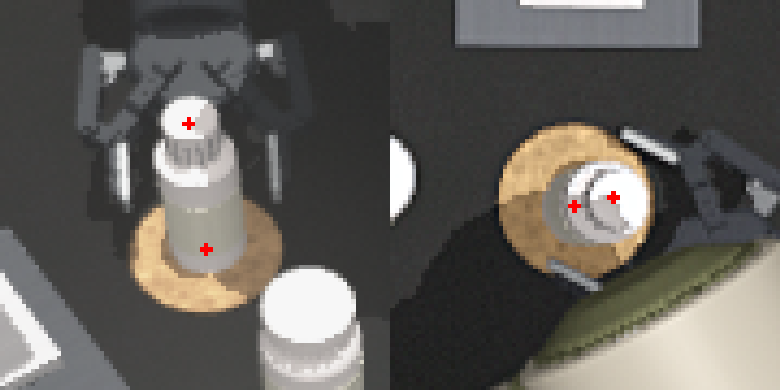

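The bottle stands upright on the pad and the fingers are clear on both sides. Back straight out.

Call:
step_arm(targets=[[[0,0,0],[0,0,-0.02],-1],[[0,0,0],[0,0,-0.06],-1],[[0,0,0],[0,0,-0.11],-1],[[0,0,0],[0,0,-0.17],-1],[[0,0,0],[0,0,-0.24],-1],[[0,0,0],[0,0,-0.31],-1],[[0,0,0],[0,0,-0.38],-1],[[0,0,0],[0,0,-0.44],-1],[[0,0,0],[0,0,-0.48],-1],[[0,0,0],[0,0,-0.5],-1],[[0,0,0],[0,0,-0.5],-1],[[0,0,0],[0,0,-0.5],-1]])

```text
time: 25.55
tcp_pos: [347.2, -448.2, 149.1]
orientation: [-1.896, -1.091, -1.329]
force: [0.7, 0.9, 0.3]
grip_width: 85.3
finger_force: 0.0
```

```bash
python3 - <<'E'
from h import *
s=log(); a,b=cams.camera("scene")["frame"],cams.camera("top")["frame"]
cv2.imwrite("pics/f9.png",np.vstack([cv2.resize(np.hstack([a,b]),(800,300))])[...,::-1])
E
```

```text
25.55 q [-1.226  0.868  1.487  0.822  1.761 -0.986] p [ 347.2 -448.2  149.1] w 85.3 F [0.7 0.9 0.3] ff 0.0
```

View pics/f9.png

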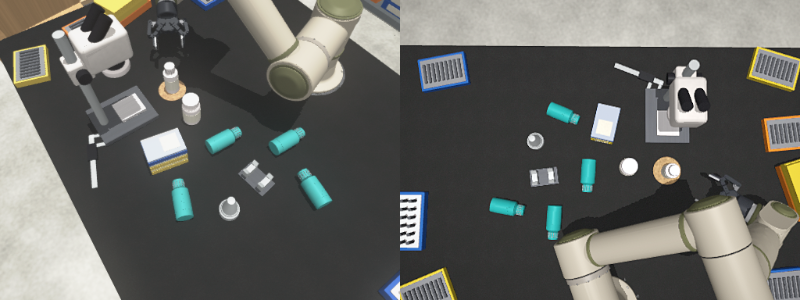

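The bottle stands on the pad, at (171,80) in the scene view and (668,170) in the top view. The gripper is clear and the holder, jar and cases have not moved.

```bash
python3 -c "
from bench import bot
print(bot.finish_job())"
```

```text
the job is handed in; nothing more can be done
None
```

The bottle was turned cap-down, held there for over two seconds, stood upright on the cork pad and released; the tool holder, jar and cases were left where they were, and the job is handed in (about 26 s of the 64 s used).

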